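Open the seed cabinet's drop front onto its pull-out supports

ROBOT

A 6-joint arm with a two-finger parallel gripper is mounted at the origin on the work surface. World frame = base frame: x ahead of the robot, y to its left, z up, the work surface at z = 0. Lengths are in m, angles in rad, forces in N, time in s.
With the tool pointing down it reaches from about 0.275 to 0.725 m from the base axis. Payload 15.9 kg.
Tool frame: the origin (TCP) lies between the finger pads; the fingertips stand 17 mm ahead of it and the grasp point (between the pads) lies 2 mm behind it (bot.tcp_to_tips is the z of the fingertips in the tool frame, in m); z points along the fingers, y is the line along which they close (so a half turn about z gives the same grasp; the last joint's range is limited). The gripper opens to 85 mm and grips with 20 to 120 N. Pads are 22 mm wide; open, the fingers measure 114 mm over their backs; the gripper's body (76 mm by 85 mm) begins 54 mm behind the grasp point. The pads swing forward as they close: fully open they stand 13 mm farther back than shut.
Start: joints at [1.219, 0.213, -0.034, 1.323, 0, 1.571], TCP at [0.172, 0.469, 0.226] pointing down, gripper open.
Joint ranges: [-2.98, 2.98], [-0.74, 1.72], [-1.14, 1.35], [-2.1, 2.04], [-1.57, 1.44], [-3.14, 3.14]. Speed limits (rad/s): [1.89, 1.89, 2.39, 2.57, 3.14, 3.14].

INTERFACE

Orientations are given as [roll, pitch, yaw] about the fixed x, y, z axes, in that order (R = Rz(yaw) Ry(pitch) Rx(roll)).
In Python, from cell import bot gives the robot as it stands.
- The arm moves only by the tool move_arm, never from a script. Its argument "rows" is text: rows parted by semicolons, each of 5 numbers parted by spaces: the shift along the tool's x, y, z in m, then the turn about the tool's z in rad, then the opening, from 0 (shut) to 1 (fully open). In form: dx dy dz turn jaw; .... A call has exactly 5 rows; each row is the pose to reach, as a shift and turn from the pose commanded when the call began, along the tool's axes at that moment; what a row does not reach only later rows make up. A row lasts 1/10 s, in which the tool goes at most 50 mm and 8.59 degrees, less where a joint would pass 70% of its speed; a pose out of reach is approached as far as the arm can. A call with a gripper value outside its range is refused whole. The fingers move at their own pace and stop on an object; "force" is the grip in N (left out, the last holds). Time passes only in rows, so rows that repeat a pose let the fingers close, or fill a call up. It gives the time, the measured TCP pose, the force, the opening and the grip force at its end, in the units of the state.
- bot.state(): the state, without advancing time (a new reading comes with each control period).
- bot.capture(name): name is "side" or "top" or "wrist"; returns a dict with "frame" (420x560x3 uint8, red, green, blue), "range_z" (420x560 float32, m along the optical axis (not along the pixel's ray), 0 where there is no reading), "vfov" (degrees; the focal length in pixels is half the picture's height over the tangent of half this angle, whatever the lens; pixels are square), "cx", "cy" (the principal point, pixels), "pose" (4x4, takes a point from camera to world coordinates); the wrist camera has in their place "T_tool_cam" (4x4, takes a point from camera to tool coordinates, whose origin is the TCP and whose axes are the flange's). Camera axes: x right, y down, z forward; pixel columns grow to the right and rows downward; lengths in m; the calibration is good to about 2 mm. The wrist camera is an equidistant fisheye: a pixel r from the principal point sees the ray r / f radians off the axis. A picture is of the moment at which its call begins: read the wrist's pose just before it.
- bot.finish_job(): hands the job in; it is judged then, once.
Trained networks look in a picture, given as the dict that the camera call returned (one of the last four; its "shot" number tells which), for a name from the list of things; names that differ only in an ending like _2 or _b are one class to them, and where a whole thing is asked for, a point or a joint stands for the part that bears it (a point fixed in the world has none). Each returns a list of dicts, best first, with "score" (0 to 1); they miss things now and then, are a little off and sometimes report something else, mostly with a low value. They report only what shows in the picture. A call takes as long as a camera call.
- bot.masks_of(picture, target): "mask" (420x560 bool, what is visible of it) and "rect" ([left, top, width, height] in pixels, round what is visible of it).
The state is a dict: "clock": time; "q": joint angles; "qd": joint speeds; "tau": joint torques, N m; "position": TCP position; "tcp_rot": TCP orientation; "wrist_force": force on the tool from outside, world axes, zero at the start; "torque": the same for the moment, N m; "grip_width": finger opening in m; "grip_force": force on a finger pad.
Only numpy, scipy, OpenCV 4.12 (cv2) and the standard library are available. Lean on these libraries where they do the work, as an engineer would, in place of code of your own. Each camera call takes 0.05 s, during which the arm holds its last target. There are 200 camera calls.

TASK

Set up the little oak seed cabinet as a work surface: first pull both slide-out supports (the narrow bars with a round knob, one at each side of the drawer) all the way out, then take the drop-front flap by its rail and lower it, without letting it fall, until it lies level on them, and let go. Leave the drawer between the supports shut.

Things in the scene. Friction and masses are not known exactly. Their poses are not given: they have to be found in the camera images.
- support_left: Oak bar 18 wide, 40 mm tall (front end stepped down) in the cabinet's front, left (+y) of the drawer. Origin: centre of its wooden knob's head (diameter 24, 30 mm long along x, on a 12 mm neck), 82 mm above the table. x points into the cabinet, y left, z up. Home, the origin is 54 mm in front of the cabinet's front; it starts 0-15 mm out, slides to -x (friction 1.5 N) to a stop 100 mm from home.
- support_right: The same bar and knob on the right (-y) of the drawer, 274 mm from the left one: same origin, axes, start, stop. The supports' tops carry the lowered flap; at their start they do not, and the flap would hang past level.
- flap: Oak board 332 wide, 12 thick, 125 mm from hinge to free edge, 0.4 kg. Origin: mid hinge axis, 116 mm up, 6 mm behind the cabinet's front; z to the free edge, y left. Closed, z leans 20 deg back from the robot; tips 110 deg to level, z at the robot; falls once past vertical. Steel rail along y, 10 mm thick, 140 long, axis at (0,0,0.163), 33 mm clear of the edge; turns in a pinch from above.
- drawer: Drawer between the supports, stays shut: front 196 wide, 78 mm tall, a knob like theirs on a shorter neck. Origin: mid front at the plane of the cabinet's front, 66 mm above the table; axes as the supports'. The fixed cabinet is 340 wide, 200 deep, 227 mm tall, small pots (60 mm) on top; a 40 mm tall tin stands before the drawer, below the lowered flap.

How it is judged:
By the outcome, as a careful person would: the job done as asked, in the order asked, and still so for the second after the job is handed in, with the robot touching nothing.
It also fails if it takes over 61 s, if anything falls off the work surface, if the arm or the gripper's body presses on something with over 40 N, if the wrist force passes 120 N, or if a joint passes its speed limit or range.

## Working session

There is one attempt and no reset: what is moved stays moved. The work goes in short steps, Python scripts to look and compute and a tool call to move; the robot and the scene stay as the last step left them, time stands still between calls to the robot, and variables do not carry over. Pictures are saved under pics/ and viewed, at most 10 in all, crops included, and the job is handed in when it is done.

Besides the shell and the picture viewer there is one more tool, called after "Request:" as name(argument=value, ...), one argument or row to a line, values as JSON. move_arm: Moves the arm, as the interface text tells. Its arguments: {"type":"object","properties":{"rows":{"type":"string"},"force":{"type":"number"}},"required":["rows"]}

```bash
mkdir -p pics; ls
cat > h.py <<'E'
import numpy as np, cv2
from cell import bot
def cloud(c):
    H,W=c["range_z"].shape; f=H/2/np.tan(np.radians(c["vfov"])/2)
    v,u=np.mgrid[:H,:W]; z=c["range_z"]
    P=np.stack([(u-c["cx"])/f*z,(v-c["cy"])/f*z,z],-1)
    return P@c["pose"][:3,:3].T+c["pose"][:3,3]
def save(c,n): cv2.imwrite(f"pics/{n}.png",c["frame"][:,:,::-1])
E
python3 - <<'E'
from h import *
s=bot.state(); print({k:np.round(v,3) for k,v in s.items()})
fr=[]
for n in("side","top"):
    c=bot.capture(n); P=cloud(c); save(c,n); fr.append(c["frame"]); print(n,np.round(c["pose"],3).tolist())
    np.save(n+".npy",P)
    for t in("support_left","support_right","flap","drawer"):
        for m in bot.masks_of(c,t)[:3]:
            k=m["mask"]&(c["range_z"]>0); q=P[k]
            print(t,round(m["score"],2),m["rect"],len(q), np.round(np.percentile(q,[2,50,98],axis=0),3).tolist() if len(q) else "")
E
```

```text
pics
{'clock': np.float64(0.0), 'q': array([ 1.219,  0.213, -0.035,  1.323, -0.   ,  1.571]), 'qd': array([-0.   , -0.001, -0.   , -0.   , -0.003, -0.001]), 'tau': array([ 5.0000e-03, -6.8616e+01,  4.8712e+01,  1.7000e-02,  0.0000e+00,
        0.0000e+00]), 'position': array([0.172, 0.469, 0.226]), 'tcp_rot': array([-3.141,  0.   ,  2.79 ]), 'wrist_force': array([ 0.161,  0.323, -0.098]), 'torque': array([-0.034, -0.014, -0.032]), 'grip_force': np.float64(0.0), 'grip_width': np.float64(0.085)}
side [[0.717, -0.495, 0.49, 0.187], [-0.697, -0.509, 0.505, -0.379], [-0.001, -0.704, -0.71, 0.725], [0.0, 0.0, 0.0, 1.0]]
support_left 0.73 [215.7, 179.9, 36.5, 39.6] 486 [[0.533, 0.151, 0.062], [0.576, 0.161, 0.087], [0.623, 0.18, 0.096]]
support_right 0.62 [328.2, 251.7, 47.2, 52.7] 775 [[0.549, -0.122, 0.022], [0.603, -0.111, 0.089], [0.64, -0.083, 0.108]]
flap 0.81 [238.3, 103.8, 175.3, 155.9] 12413 [[0.622, -0.13, 0.129], [0.65, 0.008, 0.189], [0.683, 0.187, 0.272]]
top [[0.011, -0.99, 0.142, 0.489], [-1.0, -0.011, -0.005, 0.027], [0.006, -0.142, -0.99, 0.85], [0.0, 0.0, 0.0, 1.0]]
support_left 0.92 [194.7, 197.1, 14.9, 52.2] 549 [[0.537, 0.152, 0.067], [0.572, 0.163, 0.089], [0.619, 0.175, 0.095]]
support_right 0.88 [352.7, 188.1, 22.6, 56.3] 617 [[0.552, -0.129, -0.003], [0.594, -0.108, 0.089], [0.639, -0.097, 0.095]]
flap 0.7 [159.8, 123.4, 236.2, 72.8] 11606 [[0.623, -0.124, 0.13], [0.654, 0.034, 0.2], [0.687, 0.19, 0.273]]
drawer 0.84 [219.3, 192.8, 122.7, 34.3] 1685 [[0.585, -0.061, 0.001], [0.621, 0.032, 0.082], [0.633, 0.124, 0.109]]
```

View pics/side.png

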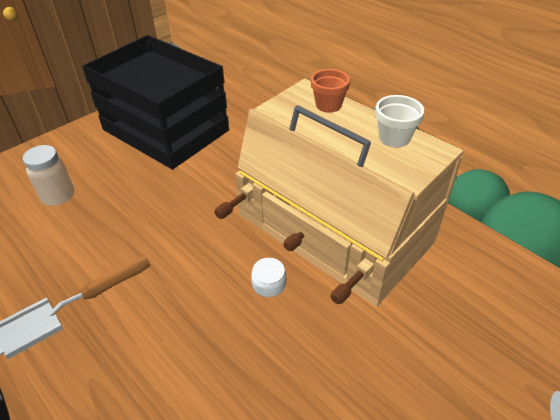

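View pics/top.png

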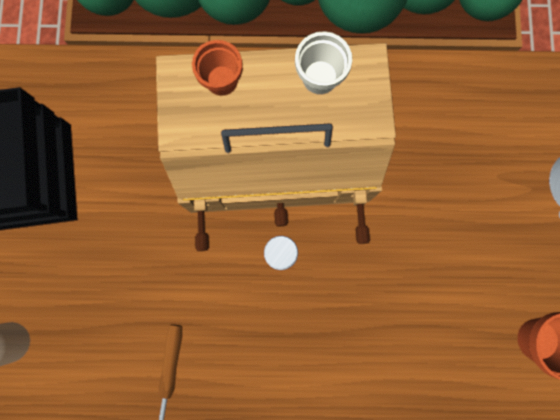

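The side view shows the closed flap with its rail (295–368, 108–165), knobs at about (224,210) and (343,290), and the tin at (268,277). In the top view the knob heads are at about (202,242) and (362,234), and the rail runs along row ~131. Next I'll measure the yaw, knob heads and rail.

Run:
```python
from h import *
import cv2
P=np.load("top.npy"); S=np.load("side.npy")
for nm,Q in(("top",P),("side",S)):
    A=Q.reshape(-1,3)
    # flap plane
    from numpy.linalg import svd
    k=(A[:,2]>.14)&(A[:,2]<.215)&(A[:,0]>.6)&(A[:,0]<.69)&(A[:,1]>-.1)&(A[:,1]<.16)
    B=A[k]; 
    for _ in range(4):
        c=B.mean(0); n=svd(B-c,full_matrices=False)[2][2]; B=A[k][np.abs((A[k]-c)@n)<.003]
    n*=-np.sign(n[0]); print(nm,"flap n",n,"yaw",np.arctan2(-n[1],-n[0]),"c",c,"lean",np.degrees(np.arcsin(n[2])))
    # rail
    k=(A[:,2]>.262)&(A[:,2]<.29)&((A-c)@n>.0)&(A[:,0]>.6)&(A[:,0]<.72)&(A[:,1]>-.08)&(A[:,1]<.15)
    B=A[k]; print("rail",len(B),np.percentile(B,[2,50,98],axis=0).round(4).tolist(), "fit",np.polyfit(B[:,1],B[:,0],1) if len(B)>5 else "")
    for y0,y1 in((.13,.2),(-.14,-.08)):
        k=(A[:,2]>.06)&(A[:,2]<.12)&(A[:,0]>.5)&(A[:,0]<.578 if y0>0 else A[:,0]<.585)&(A[:,1]>y0)&(A[:,1]<y1)
        B=A[k]; print("knob",len(B),np.percentile(B,[2,50,98],axis=0).round(4).tolist())
        x=B[:,0].min()
        for i in range(8):
            C=B[(B[:,0]>=x+.005*i)&(B[:,0]<x+.005*i+.005)]
            if len(C)>3: print("  ",round(x+.005*i,3),len(C),C[:,1].min().round(4),C[:,1].max().round(4),C[:,2].max().round(4))
```

```text
top flap n [-0.93719495 -0.06975994  0.34175896] yaw 0.07429780753784503 c [0.64744357 0.02997902 0.17934626] lean 19.98407540106002
rail 9 [[0.6752, -0.0325, 0.2697], [0.6815, 0.0299, 0.2725], [0.6849, 0.0982, 0.2731]] fit [-0.07548663  0.68317136]
knob 295 [[0.5359, 0.1508, 0.081], [0.5528, 0.1611, 0.0896], [0.5766, 0.1727, 0.0944]]
   0.536 44 0.1518 0.1719 0.0938
   0.541 39 0.1502 0.1716 0.0945
   0.546 42 0.1507 0.1717 0.0957
   0.551 44 0.1506 0.1751 0.0948
   0.556 43 0.1514 0.1749 0.0942
   0.561 32 0.1527 0.1719 0.0935
   0.566 21 0.158 0.1678 0.0902
   0.571 22 0.1582 0.1704 0.0888
knob 257 [[0.5508, -0.1208, 0.0816], [0.5657, -0.1091, 0.09], [0.5834, -0.0994, 0.0939]]
   0.55 37 -0.1207 -0.1005 0.0943
   0.555 41 -0.1228 -0.1003 0.0948
   0.56 42 -0.1204 -0.0989 0.0933
   0.565 42 -0.1209 -0.0993 0.0929
   0.57 42 -0.1208 -0.099 0.094
   0.575 35 -0.1194 -0.0997 0.0947
   0.58 18 -0.1145 -0.104 0.0889
side flap n [-0.93654089 -0.06920728  0.34365902] yaw 0.07376262533860953 c [0.64594637 0.02054218 0.17834933] lean 20.09995883593338
rail 49 [[0.6721, -0.0349, 0.265], [0.6786, 0.0276, 0.2709], [0.6837, 0.104, 0.2746]] fit [-0.07018759  0.68072773]
knob 254 [[0.5328, 0.1501, 0.0757], [0.5475, 0.1579, 0.0879], [0.5758, 0.1687, 0.0943]]
   0.532 57 0.1517 0.1695 0.0934
   0.537 39 0.1495 0.168 0.0935
   0.542 29 0.1492 0.1693 0.0945
   0.547 34 0.1501 0.1734 0.0948
   0.552 32 0.1507 0.1684 0.095
   0.557 21 0.1527 0.1678 0.0933
   0.562 12 0.1555 0.1668 0.0905
   0.567 11 0.1577 0.165 0.0885
knob 315 [[0.5481, -0.1228, 0.0757], [0.5599, -0.1136, 0.0892], [0.5833, -0.1012, 0.0943]]
   0.547 87 -0.1224 -0.1025 0.0941
   0.552 46 -0.1233 -0.1003 0.0957
   0.557 46 -0.1235 -0.1012 0.0947
   0.562 46 -0.1228 -0.1002 0.0945
   0.567 42 -0.1223 -0.0997 0.0944
   0.572 26 -0.1228 -0.1054 0.0944
   0.577 11 -0.1177 -0.1032 0.0903
   0.582 11 -0.1153 -0.1068 0.0886
```

Request:
move_arm(
  rows="-0.03 -0.01 0 0 0.75; -0.07 -0.025 0 0 0.75; -0.115 -0.04 0 0 0.75; -0.16 -0.055 0 0 0.75; -0.2 -0.07 0 0 0.75",
  force=30,
)

```text
clock: 1.0
position: [0.3373, 0.3333, 0.2263]
tcp_rot: [3.141, 0.0, 2.79]
wrist_force: [0.9, 0.3, -0.5]
grip_width: 0.0641
grip_force: 0.0
```

Request:
move_arm(
  rows="-0.045 -0.015 0 0 0.75; -0.09 -0.03 0 0 0.75; -0.135 -0.045 0 0 0.75; -0.18 -0.06 0 0 0.75; -0.22 -0.075 0 0 0.75",
)

```text
clock: 1.5
position: [0.5182, 0.1868, 0.2261]
tcp_rot: [3.141, 0.0, 2.789]
wrist_force: [0.6, 0.7, 1.0]
grip_width: 0.064
grip_force: 0.0
```

Request:
move_arm(
  rows="-0.02 -0.005 0 0.15 0.75; -0.04 -0.013 0 0.3 0.75; -0.04 -0.013 0 0.45 0.75; -0.04 -0.013 0 0.6 0.75; -0.04 -0.013 0 0.7 0.75",
)

```text
clock: 2.0
position: [0.5498, 0.1623, 0.2259]
tcp_rot: [-3.141, -0.0, 2.083]
wrist_force: [0.3, 1.0, -0.6]
grip_width: 0.064
grip_force: 0.0
```

Request:
move_arm(
  rows="0 0 0 0.14 0.75; 0 0 0 0.28 0.75; 0 0 0 0.42 0.75; 0 0 0 0.56 0.75; 0 0 0 0.7 0.75",
)

```text
clock: 2.5
position: [0.5497, 0.1625, 0.2261]
tcp_rot: [-3.142, 0.0, 1.384]
wrist_force: [0.0, -0.4, 0.4]
grip_width: 0.0642
grip_force: 0.0
```

Request:
move_arm(
  rows="0 0 0 0.14 0.75; 0 0 0 0.28 0.75; 0 0 0 0.42 0.75; 0 0 0 0.56 0.75; 0 0 0 0.7 0.75",
)

```text
clock: 3.0
position: [0.5497, 0.1625, 0.226]
tcp_rot: [-3.142, 0.0, 0.684]
wrist_force: [-0.5, -0.2, -0.5]
grip_width: 0.0638
grip_force: 0.0
```

Request:
move_arm(
  rows="0 0 0 0.14 0.75; 0 0 0 0.28 0.75; 0 0 0 0.42 0.75; 0 0 0 0.56 0.75; 0 0 0 0.616 0.75",
)

```text
clock: 3.5
position: [0.559, 0.1055, 0.226]
tcp_rot: [-3.094, 0.002, 0.161]
wrist_force: [-0.2, 0.3, -0.0]
grip_width: 0.0641
grip_force: 0.0
```

```bash
cat >> h.py <<'E'
TH=0.074
def go(cab,z,yaw):
    s=bot.state(); p=s["position"]; y=s["tcp_rot"][2]
    w=np.array([[np.cos(TH),-np.sin(TH)],[np.sin(TH),np.cos(TH)]])@cab
    d=w-p[:2]; xt=np.array([np.cos(y),np.sin(y)]); yt=np.array([np.sin(y),-np.cos(y)])
    print("t",s["clock"],"pos",p.round(4),"rot",s["tcp_rot"].round(3),"move",np.round([d@xt,d@yt,p[2]-z],4),"turn",round((y-yaw+np.pi)%(2*np.pi)-np.pi,3),"F",s["wrist_force"].round(1),"w",round(float(s["grip_width"]),4))
E
python3 -c "
from h import *
go([.5605,.1203],.080,TH)"
```

```text
t 3.5 pos [0.559  0.1055 0.226 ] rot [-3.094e+00  2.000e-03  1.610e-01] move [ 1.00e-04 -5.66e-02  1.46e-01] turn 0.087 F [-0.2  0.3 -0. ] w 0.0641
```

```bash
python3 -c "
from h import *
s=bot.state(); print(s['q'].round(3),s['qd'].round(3))"
```

```text
[0.16  0.36  0.163 1.376 0.048 3.14 ] [-0.306 -0.036 -0.055 -0.007  0.12   0.004]
```

Request:
move_arm(
  rows="0 0 0 -0.14 0.75; 0 0 0 -0.28 0.75; 0 0 0 -0.42 0.75; 0 0 0 -0.56 0.75; 0 0 0 -0.7 0.75",
)

```text
clock: 4.0
position: [0.5587, 0.1073, 0.2261]
tcp_rot: [-3.104, -0.029, 0.869]
wrist_force: [0.3, 0.5, 0.5]
grip_width: 0.064
grip_force: 0.0
```

Request:
move_arm(
  rows="0 0 0 -0.14 0.75; 0 0 0 -0.28 0.75; 0 0 0 -0.42 0.75; 0 0 0 -0.56 0.75; 0 0 0 -0.7 0.75",
)

```text
clock: 4.5
position: [0.5587, 0.1073, 0.2261]
tcp_rot: [-3.132, -0.046, 1.57]
wrist_force: [-0.7, 0.7, 0.2]
grip_width: 0.064
grip_force: 0.0
```

Request:
move_arm(
  rows="0 0 0 -0.14 0.75; 0 0 0 -0.28 0.75; 0 0 0 -0.42 0.75; 0 0 0 -0.56 0.75; 0 0 0 -0.7 0.75",
)

```text
clock: 5.0
position: [0.5587, 0.1073, 0.2261]
tcp_rot: [3.119, -0.042, 2.27]
wrist_force: [-0.7, -0.0, 0.4]
grip_width: 0.0638
grip_force: 0.0
```

Request:
move_arm(
  rows="0 0 0 -0.14 0.75; 0 0 0 -0.28 0.75; 0 0 0 -0.42 0.75; 0 0 0 -0.56 0.75; 0 0 0 -0.7 0.75",
)

```text
clock: 5.5
position: [0.5587, 0.1073, 0.2261]
tcp_rot: [3.098, -0.018, 2.97]
wrist_force: [-0.7, -0.1, -0.5]
grip_width: 0.0641
grip_force: 0.0
```

```bash
python3 -c "
from h import *
go([.5605,.1203],.080,TH+np.pi)"
```

```text
t 5.5 pos [0.5587 0.1073 0.2261] rot [ 3.098 -0.018  2.97 ] move [0.0178 0.0519 0.1461] turn -0.245 F [-0.7 -0.1 -0.5] w 0.0641
```

```bash
cat >> h.py <<'E'
from scipy.spatial.transform import Rotation as Ro
def go(cab,z,yaw):
    s=bot.state(); p=s["position"]; R=Ro.from_euler("xyz",s["tcp_rot"]).as_matrix(); y=s["tcp_rot"][2]
    w=np.array([[np.cos(TH),-np.sin(TH)],[np.sin(TH),np.cos(TH)]])@cab
    up=R.T@np.array([0,0,1.]); cx=R.T@np.array([np.cos(TH),np.sin(TH),0])
    print("t",s["clock"],"pos",p.round(4),"rot",s["tcp_rot"].round(3),"move",np.round(R.T@(np.r_[w,z]-p),4),"turn",round((y-yaw+np.pi)%(2*np.pi)-np.pi,3),"zt",R[:,2].round(3),"up",up.round(3),"cx",cx.round(3),"cab",(np.array([[np.cos(TH),np.sin(TH)],[-np.sin(TH),np.cos(TH)]])@p[:2]).round(4),"F",s["wrist_force"].round(1),"w",round(float(s["grip_width"]),4))
E
python3 -c "
from h import *
go([.5605,.1203],.226,TH+np.pi)"
```

```text
t 5.5 pos [0.5587 0.1073 0.2261] rot [ 3.098 -0.018  2.97 ] move [0.0177 0.0518 0.0027] turn -0.245 zt [-0.01   0.046 -0.999] up [ 0.018  0.044 -0.999] cx [-0.97   0.243 -0.006] cab [0.5651 0.0657] F [-0.7 -0.1 -0.5] w 0.0641
```

Request:
move_arm(
  rows="0.009 0.026 0.001 -0.12 0.75; 0.0177 0.0518 0.0027 -0.245 0.75; 0.0177 0.0518 0.0027 -0.245 0.75; 0.0177 0.0518 0.0027 -0.245 0.75; 0.0177 0.0518 0.0027 -0.245 0.75",
)

```text
clock: 6.0
position: [0.5505, 0.1609, 0.226]
tcp_rot: [3.095, -0.007, -3.076]
wrist_force: [-0.1, 0.7, -0.2]
grip_width: 0.0638
grip_force: 0.0
```

```bash
python3 -c "
from h import *
go([.5605,.1203],.080,TH+np.pi)"
```

```text
t 6.0 pos [0.5505 0.1609 0.226 ] rot [ 3.095 -0.007 -3.076] move [-0.0006 -0.0062  0.1459] turn -0.008 zt [-0.01   0.046 -0.999] up [ 0.007  0.047 -0.999] cx [-1.     0.008 -0.006] cab [0.5609 0.1197] F [-0.1  0.7 -0.2] w 0.0638
```

Request:
move_arm(
  rows="0 -0.001 0.03 -0.008 0.75; 0 -0.003 0.07 -0.008 0.75; 0 -0.005 0.11 -0.008 0.75; -0.0006 -0.006 0.14 -0.008 0.75; -0.0006 -0.0062 0.146 -0.008 0.6",
)

```text
clock: 6.5
position: [0.5481, 0.1607, 0.0768]
tcp_rot: [3.096, -0.011, -3.068]
wrist_force: [0.5, -0.3, 0.6]
grip_width: 0.0518
grip_force: 0.0
```

Request:
move_arm(
  rows="0 0 0 0 0.1; 0 0 0 0 0.1; 0 0 0 0 0.1; 0 0 0 0 0.1; 0 0 0 0 0.1",
)

```text
clock: 7.0
position: [0.5511, 0.1632, 0.0819]
tcp_rot: [3.093, -0.003, -3.066]
wrist_force: [0.2, 7.4, -2.2]
grip_width: 0.0188
grip_force: 26.1
```

```bash
python3 -c "
from h import *
go([.470,.1203],.080,TH+np.pi)"
```

```text
t 7.0 pos [0.5511 0.1632 0.0819] rot [ 3.093e+00 -3.000e-03 -3.066e+00] move [ 0.0917 -0.0016  0.0022] turn 0.002 zt [-0.007  0.049 -0.999] up [ 0.003  0.049 -0.999] cx [-1.    -0.002 -0.004] cab [0.5617 0.122 ] F [ 0.2  7.4 -2.2] w 0.0188
```

Request:
move_arm(
  rows="0.01 0 0 0 0.1; 0.025 0 0 0 0.1; 0.04 -0.0003 0.0005 0 0.1; 0.055 -0.0003 0.001 0 0.1; 0.07 -0.0005 0.001 0 0.1",
)

```text
clock: 7.5
position: [0.4817, 0.1579, 0.0818]
tcp_rot: [3.091, -0.002, -3.066]
wrist_force: [0.8, 10.0, 3.8]
grip_width: 0.0188
grip_force: 27.9
```

Request:
move_arm(
  rows="0.007 0 0 0 0.1; 0.014 0 0 0 0.1; 0.02 -0.0003 0.0005 0 0.1; 0.023 -0.0003 0.0005 0 0.1; 0.025 -0.0003 0.0005 0 0.1",
)

```text
clock: 8.0
position: [0.4599, 0.1563, 0.0829]
tcp_rot: [3.091, 0.004, -3.066]
wrist_force: [19.1, 10.4, 6.4]
grip_width: 0.0176
grip_force: 26.1
```

Run:
```python
from h import *
go([.470,.1203],.080,TH+np.pi)
fr=[]
for n in("side","top"):
    c=bot.capture(n); fr.append(c["frame"][60:320,60:460])
cv2.imwrite("pics/a.png",np.hstack(fr)[:,:,::-1])
```

```text
t 8.0 pos [0.4599 0.1563 0.0829] rot [ 3.091  0.004 -3.066] move [ 0.0002 -0.0017  0.0028] turn 0.002 zt [ 0.     0.051 -0.999] up [-0.004  0.051 -0.999] cx [-1.    -0.002  0.004] cab [0.4702 0.1219] F [19.1 10.4  6.4] w 0.0176
```

View pics/a.png

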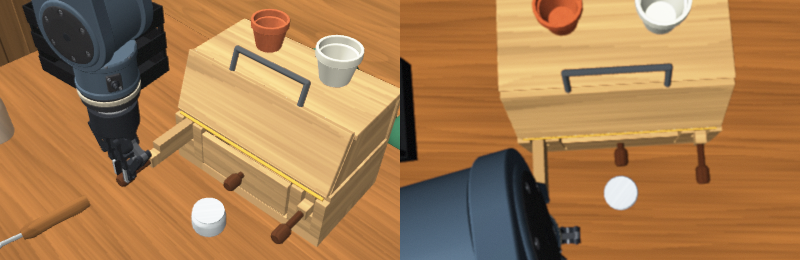

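The left support is fully out: the bar is extended and the stop reads 19 N. Next I release it and move to the right knob.

Request:
move_arm(
  rows="-0.003 0 0 0 0.7; -0.003 0 0 0 0.7; -0.003 0 0 0 0.7; -0.003 0.0015 -0.03 0 0.7; -0.003 0.004 -0.07 0 0.7",
)

```text
clock: 8.6
position: [0.4571, 0.1545, 0.1486]
tcp_rot: [3.096, -0.01, -3.066]
wrist_force: [1.0, 0.3, 0.6]
grip_width: 0.0596
grip_force: 0.0
```

Request:
move_arm(
  rows="0 0.001 -0.04 0 0.7; 0 -0.04 -0.05 0 0.7; -0.005 -0.085 -0.055 0 0.7; -0.015 -0.13 -0.06 0 0.7; -0.025 -0.175 -0.06 0 0.7",
)

```text
clock: 9.1
position: [0.4976, -0.0219, 0.2015]
tcp_rot: [3.095, -0.005, -3.066]
wrist_force: [0.6, 1.2, -0.2]
grip_width: 0.0599
grip_force: 0.0
```

Request:
move_arm(
  rows="-0.02 -0.04 0 0 0.7; -0.04 -0.08 0 0 0.7; -0.06 -0.1 0 0 0.7; -0.06 -0.1 0 0 0.7; -0.06 -0.1 0 0 0.7",
)

```text
clock: 9.6
position: [0.5644, -0.1154, 0.1951]
tcp_rot: [3.094, -0.007, -3.067]
wrist_force: [0.2, -0.8, 0.6]
grip_width: 0.06
grip_force: 0.0
```

```bash
python3 -c "
from h import *
go([.555,-.1525],.078,TH+np.pi)"
```

```text
t 9.6 pos [ 0.5644 -0.1154  0.1951] rot [ 3.094 -0.007 -3.067] move [-0.0015 -0.0012  0.1172] turn 0.001 zt [-0.011  0.046 -0.999] up [ 0.007  0.047 -0.999] cx [-1.    -0.    -0.008] cab [ 0.5543 -0.1568] F [ 0.2 -0.8  0.6] w 0.06
```

Request:
move_arm(
  rows="0 0 0.03 0 0.7; -0.001 0 0.07 0 0.7; -0.0015 0 0.1 0 0.7; -0.0015 0 0.117 0 0.6; -0.0015 0 0.117 0 0.5",
)

```text
clock: 10.1
position: [0.5629, -0.1083, 0.0769]
tcp_rot: [3.094, -0.01, -3.065]
wrist_force: [0.1, -0.1, 0.7]
grip_width: 0.0424
grip_force: 0.0
```

Request:
move_arm(
  rows="0 0 0 0 0.1; 0 0 0 0 0.1; 0 0 0 0 0.1; 0 0 0 0 0.1; 0 0 0 0 0.1",
)

```text
clock: 10.6
position: [0.5659, -0.1102, 0.0802]
tcp_rot: [3.096, -0.004, -3.066]
wrist_force: [-1.0, -5.0, 6.6]
grip_width: 0.0201
grip_force: 30.1
```

```bash
python3 -c "
from h import *
go([.470,-.1525],.078,TH+np.pi)"
```

```text
t 10.6 pos [ 0.5659 -0.1102  0.0802] rot [ 3.096 -0.004 -3.066] move [ 0.0862 -0.0008  0.0025] turn 0.001 zt [-0.008  0.045 -0.999] up [ 0.004  0.045 -0.999] cx [-1.    -0.001 -0.004] cab [ 0.5562 -0.1517] F [-1.  -5.   6.6] w 0.0201
```

Request:
move_arm(
  rows="0.01 0 0 0 0.1; 0.025 0 0 0 0.1; 0.04 0 0 0 0.1; 0.055 0 0.0005 0 0.1; 0.07 0 0.0005 0 0.1",
)

```text
clock: 11.1
position: [0.4962, -0.1153, 0.0802]
tcp_rot: [3.096, -0.003, -3.066]
wrist_force: [1.8, -4.0, 5.9]
grip_width: 0.0204
grip_force: 29.8
```

Request:
move_arm(
  rows="0.006 0 0 0 0.1; 0.012 0 0 0 0.1; 0.016 0 0 0 0.1; 0.018 0 0 0 0.1; 0.02 0 0 0 0.1",
)

```text
clock: 11.6
position: [0.4796, -0.1167, 0.0806]
tcp_rot: [3.096, 0.002, -3.066]
wrist_force: [14.8, 0.5, 15.5]
grip_width: 0.0199
grip_force: 29.7
```

```bash
python3 -c "
from h import *
go([.470,-.1525],.080,TH+np.pi)"
```

```text
t 11.6 pos [ 0.4796 -0.1167  0.0806] rot [ 3.096e+00  2.000e-03 -3.066e+00] move [-0.0004 -0.0007  0.0006] turn 0.002 zt [-0.001  0.046 -0.999] up [-0.002  0.046 -0.999] cx [-1.    -0.002  0.002] cab [ 0.4696 -0.1518] F [14.8  0.5 15.5] w 0.0199
```

Request:
move_arm(
  rows="-0.003 0 0 0 0.7; -0.003 0 0 0 0.7; -0.003 0 0 0 0.7; -0.003 0.0015 -0.03 0 0.7; -0.003 0.004 -0.07 0 0.7",
)

```text
clock: 12.1
position: [0.477, -0.1149, 0.1482]
tcp_rot: [3.093, -0.01, -3.066]
wrist_force: [0.9, 0.0, 0.3]
grip_width: 0.0597
grip_force: 0.0
```

Request:
move_arm(
  rows="0 0.01 -0.04 0.1 0.6; 0 0.04 -0.08 0.24 0.5; 0 0.07 -0.12 0.38 0.5; 0 0.1 -0.15 0.52 0.5; 0 0.13 -0.18 0.66 0.5",
)

```text
clock: 12.6
position: [0.4701, 0.0068, 0.3363]
tcp_rot: [3.108, -0.034, 2.552]
wrist_force: [1.0, 0.1, -0.5]
grip_width: 0.0425
grip_force: 0.0
```

Request:
move_arm(
  rows="0 0 0 0.14 0.5; 0 0 0 0.28 0.5; 0 0 0 0.42 0.5; 0 0 0 0.56 0.5; 0 0 0 0.7 0.5",
)

```text
clock: 13.1
position: [0.4704, 0.0058, 0.3345]
tcp_rot: [3.139, -0.047, 1.851]
wrist_force: [0.7, 0.2, 0.4]
grip_width: 0.0428
grip_force: 0.0
```

Run:
```python
from h import *
go([.685,-.016],.335,TH+np.pi/2)
fr=[]
for n in("side","top"):
    c=bot.capture(n); fr.append(c["frame"][60:320,60:460]); P=cloud(c)
    A=P.reshape(-1,3)
    k=(A[:,2]>.266)&(A[:,2]<.28)&(A[:,0]>.66)&(A[:,0]<.72)&(A[:,1]>-.02)&(A[:,1]<.09); B=A[k]
    if len(B)>5:
        X=B@[np.cos(TH),np.sin(TH),0]; print(n,len(B),np.percentile(X,[5,50,95]).round(4),np.percentile(B[:,2],[5,50,95]).round(4))
    for t in("support_left","support_right"):
        for m in bot.masks_of(c,t)[:1]:
            q=P[m["mask"]&(c["range_z"]>0)]; X=q@[np.cos(TH),np.sin(TH),0]; print(n,t,m["score"],np.percentile(X,[2,98]).round(3))
cv2.imwrite("pics/b.png",np.hstack(fr)[:,:,::-1])
```

```text
t 13.1 pos [0.4704 0.0058 0.3345] rot [ 3.139 -0.047  1.851] move [-0.0315  0.2136 -0.0014] turn 0.207 zt [-0.011  0.046 -0.999] up [ 0.047  0.003 -0.999] cx [-0.205  0.979 -0.007] cab [ 0.4695 -0.029 ] F [0.7 0.2 0.4] w 0.0428
side 387 [0.6791 0.6815 0.6867] [0.2672 0.2718 0.2742]
side support_left 0.71 [0.455 0.625]
side support_right 0.88 [0.455 0.627]
top 445 [0.6816 0.685  0.6899] [0.2688 0.2721 0.2742]
top support_left 0.63 [0.46  0.626]
```

View pics/b.png

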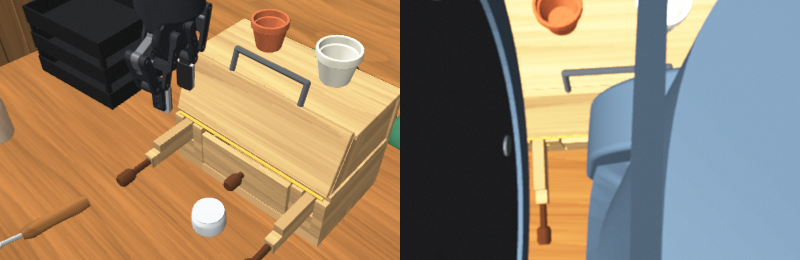

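Request:
move_arm(
  rows="-0.006 0.04 -0.001 0.1 0.5; -0.012 0.085 -0.001 0.207 0.5; -0.019 0.13 -0.0015 0.207 0.5; -0.026 0.175 -0.0015 0.207 0.5; -0.0315 0.2136 -0.0015 0.207 0.5",
)

```text
clock: 13.9
position: [0.6555, 0.0312, 0.3382]
tcp_rot: [-3.134, -0.047, 1.653]
wrist_force: [0.8, -0.2, 0.8]
grip_width: 0.0425
grip_force: 0.0
```

```bash
python3 -c "
from h import *
go([.685,-.016],.270,TH+np.pi/2); print(bot.state()['q'].round(2))"
```

```text
t 13.9 pos [0.6555 0.0312 0.3382] rot [-3.134 -0.047  1.653] move [-0.0021  0.0295  0.068 ] turn 0.008 zt [-0.011  0.046 -0.999] up [ 0.047 -0.007 -0.999] cx [-0.008  1.    -0.007] cab [ 0.656  -0.0174] F [ 0.8 -0.2  0.8] w 0.0425
[0.02 0.67 0.96 1.87 0.05 1.51]
```

Request:
move_arm(
  rows="0 0 0 0 0.5; 0 0 0 0 0.5; 0 0 0 0 0.5; 0 0 0 0 0.5; 0 0 0 0 0.5",
)

```text
clock: 14.4
position: [0.6535, 0.0307, 0.3405]
tcp_rot: [-3.136, -0.047, 1.65]
wrist_force: [0.4, -0.1, 0.4]
grip_width: 0.0424
grip_force: 0.0
```

```bash
python3 -c "
from h import *
go([.685,-.016],.270,TH+np.pi/2); print(bot.state()['q'].round(2))"
```

```text
t 14.4 pos [0.6535 0.0307 0.3405] rot [-3.136 -0.047  1.65 ] move [-0.0018  0.0314  0.0703] turn 0.005 zt [-0.009  0.046 -0.999] up [ 0.047 -0.005 -0.999] cx [-0.005  1.    -0.005] cab [ 0.654  -0.0177] F [ 0.4 -0.1  0.4] w 0.0424
[0.02 0.66 0.95 1.86 0.05 1.52]
```

Request:
move_arm(
  rows="0 0.008 0.002 0.005 0.5; 0 0.016 0.004 0.005 0.5; -0.001 0.024 0.006 0.005 0.5; -0.001 0.0315 0.008 0.005 0.5; -0.001 0.0315 0.01 0.005 0.5",
)

```text
clock: 14.9
position: [0.686, 0.0328, 0.3287]
tcp_rot: [-3.135, -0.047, 1.645]
wrist_force: [0.1, -0.6, -0.7]
grip_width: 0.0425
grip_force: 0.0
```

```bash
python3 -c "
from h import *
go([.685,-.016],.270,TH+np.pi/2); print(bot.state()['q'].round(2))"
```

```text
t 14.9 pos [0.686  0.0328 0.3287] rot [-3.135 -0.047  1.645] move [-0.0007 -0.0011  0.0587] turn 0.0 zt [-0.01   0.046 -0.999] up [ 0.047 -0.007 -0.999] cx [-0.     1.    -0.007] cab [ 0.6865 -0.018 ] F [ 0.1 -0.6 -0.7] w 0.0425
[0.03 0.81 1.2  1.97 0.05 1.52]
```

Request:
move_arm(
  rows="0 0 0.015 0 0.5; 0 0 0.03 0 0.5; -0.0005 -0.001 0.045 0 0.5; -0.0007 -0.0011 0.0587 0 0.5; -0.0007 -0.0011 0.0587 0 0.5",
)

```text
clock: 15.4
position: [0.6827, 0.0347, 0.2697]
tcp_rot: [-3.133, -0.047, 1.645]
wrist_force: [-0.5, 0.3, -0.6]
grip_width: 0.0426
grip_force: 0.0
```

Request:
move_arm(
  rows="0 0 0 0 0.3; 0 0 0 0 0.05; 0 0 0 0 0.02; 0 0 0 0 0.02; 0 0 0 0 0.02",
)

```text
clock: 15.9
position: [0.6841, 0.0347, 0.2707]
tcp_rot: [-3.136, -0.047, 1.645]
wrist_force: [0.3, 0.0, -0.3]
grip_width: 0.0018
grip_force: 0.0
```

Run:
```python
from h import *
go([.685,-.016],.270,TH+np.pi/2)
c=bot.capture("side"); cv2.imwrite("pics/c.png",c["frame"][60:320,160:460,::-1])
```

```text
t 15.9 pos [0.6841 0.0347 0.2707] rot [-3.136 -0.047  1.645] move [-0.0001  0.0002  0.0007] turn 0.0 zt [-0.009  0.046 -0.999] up [ 0.047 -0.006 -0.999] cx [-0.     1.    -0.006] cab [ 0.6848 -0.0159] F [ 0.3  0.  -0.3] w 0.0018
```

View pics/c.png

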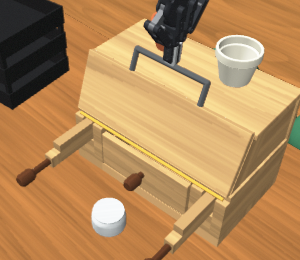

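Run:
```python
from h import *
c=bot.capture("side"); P=cloud(c)
C=np.array([[np.cos(TH),np.sin(TH),0],[-np.sin(TH),np.cos(TH),0],[0,0,1]])
Q=P@C.T
im=c["frame"][95:185,285:385]; w=bot.capture("wrist")
a=cv2.resize(im,None,fx=4,fy=4,interpolation=cv2.INTER_CUBIC); b=cv2.resize(w["frame"],(480,360))
a=cv2.resize(a,(300,360)) if False else cv2.resize(im,(400,360),interpolation=cv2.INTER_CUBIC)
cv2.imwrite("pics/d.png",np.hstack([a,cv2.resize(b,(400,300)) if False else b[:, :400]])[:,:,::-1])
A=Q.reshape(-1,3)
for y0 in np.arange(-.09,.06,.01):
    k=(A[:,1]>y0)&(A[:,1]<y0+.01)&(A[:,2]>.25)&(A[:,2]<.30)&(A[:,0]>.62)&(A[:,0]<.72); B=A[k]
    if len(B): print(round(y0,3),len(B),B[:,0].min().round(4),B[:,0].max().round(4),B[:,2].min().round(4),B[:,2].max().round(4))
```

```text
-0.09 111 0.6717 0.688 0.2501 0.2745
-0.08 38 0.6787 0.6883 0.2649 0.2738
-0.07 41 0.6785 0.6869 0.2653 0.2751
-0.06 38 0.678 0.6871 0.2655 0.2755
-0.05 40 0.6786 0.6885 0.265 0.2743
-0.04 38 0.6788 0.6871 0.2663 0.2743
-0.03 175 0.6685 0.6991 0.2653 0.2999
-0.02 63 0.6684 0.6817 0.2655 0.2998
-0.01 23 0.6705 0.6835 0.2662 0.2931
-0.0 35 0.6788 0.6876 0.2648 0.2746
0.01 32 0.6794 0.6864 0.2664 0.2748
0.02 35 0.6793 0.688 0.2656 0.2751
0.03 30 0.6787 0.6873 0.2671 0.275
0.04 44 0.6758 0.6879 0.2503 0.2742
0.05 73 0.6708 0.6888 0.2508 0.2744
```

View pics/d.png

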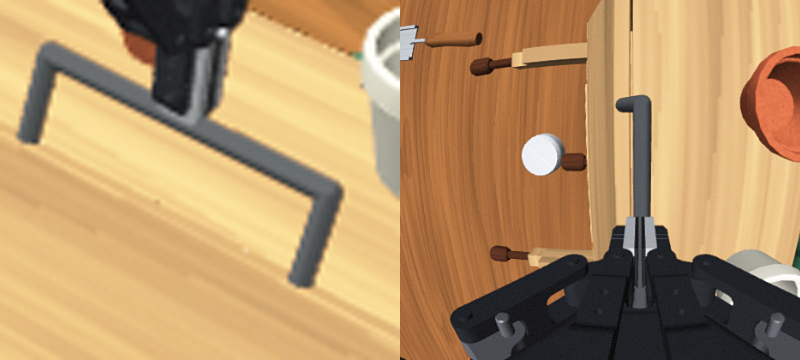

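Request:
move_arm(
  rows="0 0 0 0 0; 0 0 0 0 0; 0 0 0 0 0; 0 0 0 0 0; 0 0 0 0 0",
)

```text
clock: 16.55
position: [0.6839, 0.0347, 0.2706]
tcp_rot: [-3.135, -0.047, 1.645]
wrist_force: [1.0, -0.5, 0.7]
grip_width: 0.0
grip_force: 0.0
```

Run:
```python
from h import *
print(bot.tcp_to_tips)
go([.685,-.016],.270,TH+np.pi/2)
c=bot.capture("wrist"); b=c["frame"]; cv2.imwrite("pics/e.png",cv2.resize(b[100:420,180:420],(600,600) if 0 else (450,600),interpolation=cv2.INTER_CUBIC)[:,:,::-1])
s=bot.capture("side"); Q=cloud(s); A=Q.reshape(-1,3)
C=np.array([[np.cos(TH),np.sin(TH),0],[-np.sin(TH),np.cos(TH),0],[0,0,1]]); A=A@C.T
for z0 in np.arange(.25,.33,.006):
    k=(A[:,1]>-.034)&(A[:,1]<.0)&(A[:,2]>z0)&(A[:,2]<z0+.006)&(A[:,0]>.62)&(A[:,0]<.72); B=A[k]
    if len(B): print(z0.round(3),len(B),B.min(0).round(4),B.max(0).round(4))
```

```text
0.017
t 16.55 pos [0.6839 0.0347 0.2706] rot [-3.135 -0.047  1.645] move [-0.0001  0.0004  0.0006] turn 0.0 zt [-0.01   0.046 -0.999] up [ 0.047 -0.006 -0.999] cx [-0.     1.    -0.006] cab [ 0.6846 -0.0159] F [ 1.  -0.5  0.7] w 0.0
0.262 20 [ 0.6789 -0.0339  0.2649] [ 0.6822 -0.0015  0.268 ]
0.268 63 [ 0.6782 -0.0334  0.2685] [ 0.6892 -0.      0.2736]
0.274 19 [ 0.6759 -0.0279  0.2743] [ 0.6888 -0.0072  0.2793]
0.28 37 [ 0.6702 -0.0282  0.28  ] [ 0.6895 -0.0101  0.2858]
0.286 63 [ 0.6681 -0.0289  0.286 ] [ 0.6908 -0.0099  0.2919]
0.292 53 [ 0.6688 -0.0296  0.292 ] [ 0.6969 -0.0114  0.298 ]
0.298 61 [ 0.6691 -0.0298  0.2981] [ 0.6911 -0.0116  0.304 ]
0.304 46 [ 0.6693 -0.0295  0.304 ] [ 0.6976 -0.0108  0.3097]
0.31 25 [ 0.6689 -0.0309  0.3101] [ 0.6926 -0.0246  0.3158]
0.316 56 [ 0.6533 -0.0327  0.316 ] [ 0.7123 -0.009   0.3219]
0.322 128 [ 0.6477 -0.0332  0.322 ] [ 0.717  -0.0056  0.328 ]
0.328 112 [ 0.6437 -0.0323  0.328 ] [ 0.719  -0.0093  0.334 ]
```

View pics/e.png

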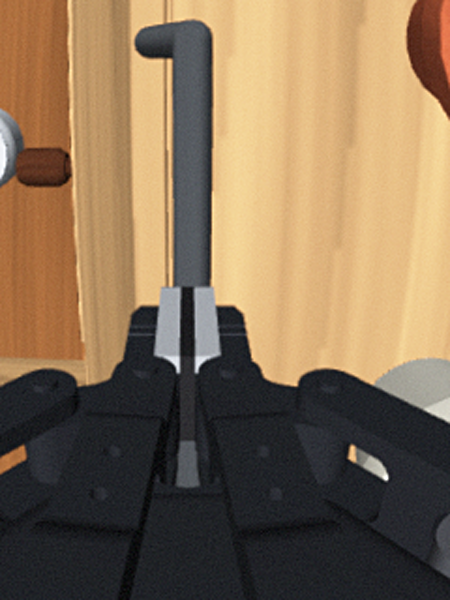

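The pads closed just above the rail. The tips are at z≈0.275, about 20 mm higher than the pose reading implies, which also explains the narrow chord on the knobs. I'll open and go about 20 mm lower.

Request:
move_arm(
  rows="0 0 0 0 0.25; 0 0 0 0 0.5; 0 0 0 0 0.5; 0 0 0.004 0 0.5; -0.0005 0 0.008 0 0.5",
)

```text
clock: 17.15
position: [0.6839, 0.0346, 0.2622]
tcp_rot: [-3.135, -0.047, 1.645]
wrist_force: [0.0, 0.2, 0.4]
grip_width: 0.0427
grip_force: 0.0
```

Request:
move_arm(
  rows="0 0 0.004 0 0.5; 0 0 0.008 0 0.5; -0.0005 0 0.012 0 0.5; -0.0005 0 0.012 0 0.4; -0.0005 0 0.012 0 0.3",
)

```text
clock: 17.65
position: [0.6837, 0.0346, 0.2506]
tcp_rot: [-3.135, -0.047, 1.645]
wrist_force: [0.2, 0.1, 0.3]
grip_width: 0.0258
grip_force: 0.0
```

Request:
move_arm(
  rows="0 0 0 0 0; 0 0 0 0 0; 0 0 0 0 0; 0 0 0 0 0; 0 0 0 0 0",
)

```text
clock: 18.15
position: [0.684, 0.0346, 0.2508]
tcp_rot: [-3.136, -0.047, 1.645]
wrist_force: [1.9, 0.4, 3.7]
grip_width: 0.0088
grip_force: 29.5
```

Run:
```python
from h import *
go([.685,-.016],.250,TH+np.pi/2)
s=bot.capture("side"); Q=cloud(s); A=Q.reshape(-1,3)
C=np.array([[np.cos(TH),np.sin(TH),0],[-np.sin(TH),np.cos(TH),0],[0,0,1]]); A=A@C.T
for z0 in np.arange(.24,.33,.006):
    k=(A[:,1]>-.034)&(A[:,1]<.0)&(A[:,2]>z0)&(A[:,2]<z0+.006)&(A[:,0]>.62)&(A[:,0]<.72); B=A[k]
    if len(B): print(z0.round(3),len(B),B.min(0).round(4),B.max(0).round(4))
```

```text
t 18.15 pos [0.684  0.0346 0.2508] rot [-3.136 -0.047  1.645] move [-0.      0.0003  0.0008] turn 0.0 zt [-0.009  0.046 -0.999] up [ 0.047 -0.006 -0.999] cx [-0.     1.    -0.006] cab [ 0.6847 -0.016 ] F [1.9 0.4 3.7] w 0.0088
0.252 14 [ 0.6721 -0.0259  0.2547] [ 0.6901 -0.0079  0.2579]
0.258 25 [ 0.6667 -0.0292  0.2581] [ 0.6868 -0.0107  0.2639]
0.264 54 [ 0.6653 -0.034   0.2641] [ 6.922e-01 -4.000e-04  2.699e-01]
0.27 75 [ 0.6643 -0.0336  0.27  ] [ 0.701  -0.0101  0.2759]
0.276 68 [ 0.664  -0.0291  0.276 ] [ 0.6934 -0.0112  0.282 ]
0.282 57 [ 0.6646 -0.0295  0.2822] [ 0.6962 -0.0119  0.2878]
0.288 47 [ 0.6643 -0.0301  0.288 ] [ 0.6986 -0.0068  0.2938]
0.294 39 [ 0.6549 -0.0325  0.2942] [ 0.7145 -0.0228  0.3   ]
0.3 106 [ 0.6467 -0.0329  0.3   ] [ 0.7187 -0.0075  0.3058]
0.306 125 [ 0.6425 -0.0333  0.306 ] [ 0.7193 -0.0073  0.3119]
0.312 77 [ 0.6385 -0.0326  0.312 ] [ 0.7195 -0.0094  0.318 ]
0.318 102 [ 0.6355 -0.034   0.3182] [ 0.7198 -0.008   0.324 ]
0.324 100 [ 0.6301 -0.034   0.3241] [ 0.7195 -0.0073  0.3299]
0.33 65 [ 0.6263 -0.0338  0.3301] [ 0.6925 -0.008   0.336 ]
```

Rail gripped: width 8.8 mm, 29.5 N. Next I work out the arc.

Run:
```python
import numpy as np
a=np.radians(np.linspace(-20,90,41)); X=-.163*np.sin(a); Z=.163*np.cos(a)
for c in range(8):
    i=c*5; dx=X[i+1:i+6]-X[i]; dz=Z[i+1:i+6]-Z[i]
    print(c,"; ".join(f"{.047*z:.4f} {x-.006*z:.4f} {-.006*x-.999*z:.4f} 0 0" for x,z in zip(dx,dz)), round(X[i+5],3),round(Z[i+5],3))
```

```text
0 0.0001 -0.0074 -0.0025 0 0; 0.0002 -0.0150 -0.0045 0 0; 0.0003 -0.0226 -0.0063 0 0; 0.0004 -0.0303 -0.0076 0 0; 0.0004 -0.0381 -0.0086 0 0 0.018 0.162
1 0.0000 -0.0078 -0.0006 0 0; 0.0000 -0.0156 -0.0009 0 0; 0.0000 -0.0234 -0.0007 0 0; 0.0000 -0.0312 -0.0002 0 0; -0.0000 -0.0390 0.0007 0 0 -0.021 0.162
2 -0.0001 -0.0077 0.0013 0 0; -0.0001 -0.0154 0.0029 0 0; -0.0002 -0.0229 0.0049 0 0; -0.0003 -0.0304 0.0072 0 0; -0.0005 -0.0377 0.0099 0 0 -0.059 0.152
3 -0.0001 -0.0072 0.0030 0 0; -0.0003 -0.0143 0.0064 0 0; -0.0005 -0.0211 0.0102 0 0; -0.0007 -0.0278 0.0142 0 0; -0.0009 -0.0343 0.0186 0 0 -0.093 0.134
4 -0.0002 -0.0063 0.0047 0 0; -0.0005 -0.0123 0.0096 0 0; -0.0007 -0.0181 0.0149 0 0; -0.0010 -0.0236 0.0204 0 0; -0.0012 -0.0289 0.0262 0 0 -0.123 0.107
5 -0.0003 -0.0050 0.0060 0 0; -0.0006 -0.0097 0.0123 0 0; -0.0009 -0.0140 0.0188 0 0; -0.0012 -0.0181 0.0254 0 0; -0.0015 -0.0218 0.0323 0 0 -0.145 0.075
6 -0.0003 -0.0034 0.0070 0 0; -0.0007 -0.0065 0.0142 0 0; -0.0010 -0.0092 0.0216 0 0; -0.0014 -0.0115 0.0290 0 0; -0.0017 -0.0135 0.0366 0 0 -0.158 0.039
7 -0.0004 -0.0016 0.0076 0 0; -0.0007 -0.0029 0.0154 0 0; -0.0011 -0.0038 0.0231 0 0; -0.0015 -0.0043 0.0309 0 0; -0.0018 -0.0044 0.0387 0 0 -0.163 0.0
```

Request:
move_arm(
  rows="0 -0.0075 -0.0025 0 0; 0 -0.015 -0.0045 0 0; 0.0003 -0.0225 -0.0063 0 0; 0.0004 -0.0303 -0.0076 0 0; 0.0004 -0.038 -0.0086 0 0",
)

```text
clock: 18.7
position: [0.6461, 0.0319, 0.2599]
tcp_rot: [-3.137, -0.047, 1.645]
wrist_force: [2.0, 0.6, 2.2]
grip_width: 0.0087
grip_force: 30.1
```

Request:
move_arm(
  rows="0 -0.0078 -0.0006 0 0; 0 -0.0156 -0.0009 0 0; 0 -0.0234 -0.0007 0 0; 0 -0.0312 -0.0002 0 0; 0 -0.039 0.0007 0 0",
)

```text
clock: 19.2
position: [0.6069, 0.029, 0.2591]
tcp_rot: [-3.136, -0.047, 1.645]
wrist_force: [0.8, -0.2, 3.0]
grip_width: 0.0086
grip_force: 30.4
```

```bash
python3 -c "
from h import *
go([.629+.0557-.0771,-.016],.2508+.009,TH+np.pi/2); print(bot.state()['grip_force'])"
```

```text
t 19.2 pos [0.6069 0.029  0.2591] rot [-3.136 -0.047  1.645] move [ 0.      0.0002 -0.0007] turn 0.0 zt [-0.009  0.046 -0.999] up [ 0.047 -0.006 -0.999] cx [-0.     1.    -0.006] cab [ 0.6074 -0.016 ] F [ 0.8 -0.2  3. ] w 0.0086
30.393969118595123
```

Tracking is excellent and forces are small, so I continue.

Request:
move_arm(
  rows="-0.0001 -0.0077 0.0013 0 0; -0.0001 -0.0154 0.0029 0 0; -0.0002 -0.0229 0.0049 0 0; -0.0003 -0.0304 0.0072 0 0; -0.0005 -0.0377 0.01 0 0",
)

```text
clock: 19.7
position: [0.5691, 0.0262, 0.249]
tcp_rot: [-3.135, -0.047, 1.645]
wrist_force: [1.9, 0.1, -1.2]
grip_width: 0.0088
grip_force: 30.2
```

Request:
move_arm(
  rows="-0.0001 -0.0072 0.003 0 0; -0.0003 -0.0143 0.0064 0 0; -0.0005 -0.0211 0.0102 0 0; -0.0007 -0.0278 0.0142 0 0; -0.0009 -0.0343 0.0186 0 0",
)

```text
clock: 20.2
position: [0.5346, 0.0236, 0.2306]
tcp_rot: [-3.135, -0.047, 1.645]
wrist_force: [0.7, 0.8, 0.5]
grip_width: 0.0084
grip_force: 29.8
```

Request:
move_arm(
  rows="-0.0002 -0.0063 0.0047 0 0; -0.0005 -0.0123 0.0096 0 0; -0.0007 -0.018 0.015 0 0; -0.001 -0.0236 0.0204 0 0; -0.0012 -0.0289 0.0262 0 0",
)

```text
clock: 20.7
position: [0.5059, 0.0214, 0.2042]
tcp_rot: [-3.136, -0.047, 1.645]
wrist_force: [3.6, 1.3, -1.8]
grip_width: 0.0085
grip_force: 29.7
```

```bash
python3 -c "
from h import *
go([.629-.123,-.016],.116+.107-.018,TH+np.pi/2); print(bot.state()['grip_force'])"
```

```text
t 20.7 pos [0.5059 0.0214 0.2042] rot [-3.136 -0.047  1.645] move [ 0.0001 -0.0001 -0.0008] turn 0.0 zt [-0.009  0.046 -0.999] up [ 0.047 -0.006 -0.999] cx [-0.     1.    -0.006] cab [ 0.5061 -0.0161] F [ 3.6  1.3 -1.8] w 0.0085
29.660675525665283
```

Request:
move_arm(
  rows="-0.0003 -0.005 0.006 0 0; -0.0006 -0.0097 0.0123 0 0; -0.0009 -0.014 0.0188 0 0; -0.0012 -0.018 0.0254 0 0; -0.0015 -0.0218 0.0323 0 0",
)

```text
clock: 21.2
position: [0.4839, 0.0197, 0.172]
tcp_rot: [-3.135, -0.047, 1.645]
wrist_force: [3.9, 1.9, -2.1]
grip_width: 0.0084
grip_force: 29.3
```

Request:
move_arm(
  rows="-0.0003 -0.0034 0.007 0 0; -0.0007 -0.0065 0.0142 0 0; -0.001 -0.0092 0.0216 0 0; -0.0014 -0.0115 0.029 0 0; -0.0017 -0.0135 0.0366 0 0",
)

```text
clock: 21.7
position: [0.4707, 0.0188, 0.1355]
tcp_rot: [-3.136, -0.047, 1.645]
wrist_force: [5.6, 0.2, -0.9]
grip_width: 0.0085
grip_force: 29.3
```

Request:
move_arm(
  rows="-0.0004 -0.0016 0.0076 0 0; -0.0007 -0.0029 0.0154 0 0; -0.001 -0.0037 0.022 0 0; -0.0013 -0.0042 0.028 0 0; -0.0015 -0.0044 0.033 0 0",
)

```text
clock: 22.2
position: [0.467, 0.0185, 0.1028]
tcp_rot: [-3.138, -0.047, 1.645]
wrist_force: [9.2, 1.3, 0.1]
grip_width: 0.0085
grip_force: 29.4
```

```bash
python3 -c "
from h import *
go([.629-.163,-.016],.116-.018,TH+np.pi/2); print(bot.state()['grip_force'])"
```

```text
t 22.2 pos [0.467  0.0185 0.1028] rot [-3.138 -0.047  1.645] move [-0.0001 -0.001   0.0048] turn 0.0 zt [-0.008  0.046 -0.999] up [ 0.047 -0.004 -0.999] cx [-0.     1.    -0.004] cab [ 0.4671 -0.0161] F [9.2 1.3 0.1] w 0.0085
29.367471635341644
```

Request:
move_arm(
  rows="0 0.0005 0.0015 0 0; -0.0001 0.0005 0.003 0 0; -0.0002 0.001 0.004 0 0; -0.0002 0.001 0.005 0 0; -0.0002 0.001 0.0055 0 0",
)

```text
clock: 22.7
position: [0.4672, 0.0185, 0.0995]
tcp_rot: [-3.137, -0.047, 1.645]
wrist_force: [-16.3, -3.2, 54.1]
grip_width: 0.0088
grip_force: 35.0
```

Run:
```python
from h import *
go([.629-.163,-.016],.116-.018,TH+np.pi/2)
fr=[]
C=np.array([[np.cos(TH),np.sin(TH),0],[-np.sin(TH),np.cos(TH),0],[0,0,1]])
for n in("side","top"):
    c=bot.capture(n); fr.append(c["frame"][60:320,60:460]); A=(cloud(c)@C.T).reshape(-1,3)
    for x0 in(.52,.55,.58,.60):
        for y0,y1 in((-.17,-.1),(.05,.14)):
            k=(A[:,0]>x0)&(A[:,0]<x0+.02)&(A[:,1]>y0)&(A[:,1]<y1)&(A[:,2]>.1)&(A[:,2]<.15)
            if k.sum()>9: print(n,x0,y0,k.sum(),np.median(A[k,2]).round(4))
cv2.imwrite("pics/f.png",np.hstack(fr)[:,:,::-1])
```

```text
t 22.7 pos [0.4672 0.0185 0.0995] rot [-3.137 -0.047  1.645] move [ 0.     -0.0013  0.0015] turn 0.0 zt [-0.008  0.046 -0.999] up [ 0.047 -0.004 -0.999] cx [-0.     1.    -0.004] cab [ 0.4673 -0.0161] F [-16.3  -3.2  54.1] w 0.0088
side 0.52 -0.17 500 0.1205
side 0.52 0.05 42 0.1204
side 0.55 -0.17 465 0.1207
side 0.58 -0.17 444 0.1211
side 0.6 -0.17 419 0.1213
side 0.6 0.05 55 0.1213
top 0.52 0.05 295 0.12
top 0.55 0.05 348 0.1204
top 0.58 -0.17 387 0.1204
top 0.58 0.05 409 0.1208
top 0.6 -0.17 515 0.1206
top 0.6 0.05 556 0.1209
```

View pics/f.png

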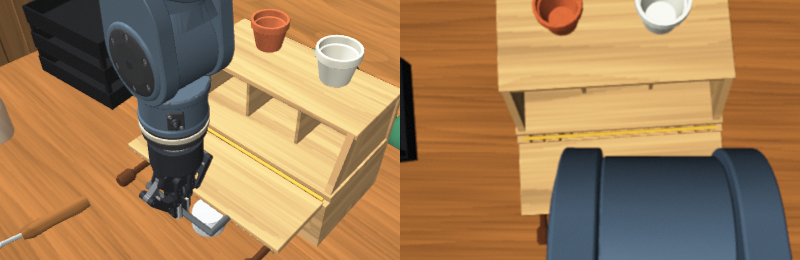

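The flap is level (about 0.5° slope) and resting on both supports. I'll ease off the pressing force, open a little and rise straight up.

Request:
move_arm(
  rows="0.0001 0 -0.002 0 0; 0.0002 0 -0.0035 0 0; 0.0002 0 -0.0035 0 0.1; 0.0002 0 -0.0035 0 0.25; 0.0002 0 -0.0035 0 0.25",
)

```text
clock: 23.3
position: [0.4663, 0.0186, 0.1005]
tcp_rot: [-3.134, -0.047, 1.645]
wrist_force: [-0.1, 1.0, 0.5]
grip_width: 0.0211
grip_force: 0.0
```

Request:
move_arm(
  rows="0 0 0 0 0.25; 0.0002 0 -0.004 0 0.25; 0.0005 0 -0.009 0 0.25; 0.0007 0 -0.015 0 0.25; 0.001 0 -0.022 0 0.25",
)

```text
clock: 23.8
position: [0.467, 0.0186, 0.1236]
tcp_rot: [-3.135, -0.047, 1.645]
wrist_force: [0.8, -0.0, -0.2]
grip_width: 0.0215
grip_force: 0.0
```

Request:
move_arm(
  rows="0.0004 0 -0.01 0 0.25; 0.001 0 -0.025 0 0.25; 0.002 0 -0.045 0 0.25; 0.003 -0.02 -0.075 0 0.25; 0.005 -0.05 -0.11 0 0.25",
)

```text
clock: 24.3
position: [0.4174, 0.0148, 0.2344]
tcp_rot: [-3.134, -0.047, 1.645]
wrist_force: [-0.1, 0.7, 1.1]
grip_width: 0.0214
grip_force: 0.0
```

Request:
move_arm(
  rows="0 -0.03 -0.02 0 0.25; 0 -0.06 -0.04 0 0.25; 0 -0.08 -0.06 0 0.25; 0 -0.08 -0.06 0 0.25; 0 -0.08 -0.06 0 0.25",
)

```text
clock: 24.8
position: [0.3389, 0.0061, 0.2946]
tcp_rot: [-3.137, -0.047, 1.645]
wrist_force: [0.4, 0.4, -0.5]
grip_width: 0.021
grip_force: 0.0
```

Run:
```python
from h import *
go([.629-.163,-.016],.116-.018,TH+np.pi/2)
fr=[]
C=np.array([[np.cos(TH),np.sin(TH),0],[-np.sin(TH),np.cos(TH),0],[0,0,1]])
for n in("side","top"):
    c=bot.capture(n); fr.append(c["frame"][60:320,60:460]); P=cloud(c)@C.T; A=P.reshape(-1,3)
    for x0 in(.52,.60):
        for y0,y1 in((-.17,-.1),(.05,.14)):
            k=(A[:,0]>x0)&(A[:,0]<x0+.02)&(A[:,1]>y0)&(A[:,1]<y1)&(A[:,2]>.1)&(A[:,2]<.15)
            if k.sum()>9: print(n,x0,y0,k.sum(),np.median(A[k,2]).round(4))
    for y0,y1 in((.09,.15),(-.19,-.12)):
        k=(A[:,0]>.4)&(A[:,0]<.5)&(A[:,1]>y0)&(A[:,1]<y1)&(A[:,2]>.07)&(A[:,2]<.1)
        if k.sum()>9: print("knob",n,y0,np.percentile(A[k,0],[1,99]).round(3))
cv2.imwrite("pics/g.png",np.hstack(fr)[:,:,::-1])
```

```text
t 24.8 pos [0.3389 0.0061 0.2946] rot [-3.137 -0.047  1.645] move [-0.0062  0.1284  0.196 ] turn 0.0 zt [-0.008  0.046 -0.999] up [ 0.047 -0.004 -0.999] cx [-0.     1.    -0.004] cab [ 0.3385 -0.019 ] F [ 0.4  0.4 -0.5] w 0.021
side 0.52 -0.17 505 0.1214
side 0.52 0.05 419 0.1214
side 0.6 -0.17 421 0.1215
side 0.6 0.05 358 0.1213
knob side 0.09 [0.454 0.499]
knob side -0.19 [0.454 0.499]
top 0.52 -0.17 539 0.1207
top 0.52 0.05 699 0.121
top 0.6 -0.17 512 0.1208
top 0.6 0.05 666 0.1211
knob top 0.09 [0.457 0.5  ]
knob top -0.19 [0.456 0.499]
```

View pics/g.png

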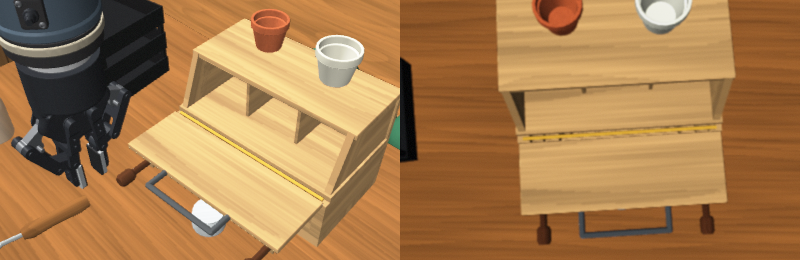

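The flap lies dead level on both extended supports, the pots and tin are undisturbed, and the arm is clear.

```bash
python3 -c "
from cell import bot
print(bot.finish_job())"
```

```text
the job is handed in; nothing more can be done
None
```

I pulled both supports out to their stops, lowered the flap under control until it lay level on them, and let go; I never touched the drawer, the arm was clear, and I handed the job in at about 25 s.

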